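Tip a framed circuit board over the turnover stand's wall edge

TASK

One of the two framed circuit boards on the low ledge of the aluminium turnover stand still lies with its chips up. Without gripping or lifting it, gently push it against the stand's wall edge with the fingertips and push its overhanging end up so that it tips over that edge and comes to rest flat on the raised deck, plain steel back up, then move clear. Its far edge stays down on the stand all the while; leave the other board, which already lies back up, and everything else as they are.

Things in the scene. Friction and masses are not known exactly. Their poses are not given: they have to be found in the camera images.
- stand: Fixed aluminium stand, 190 mm wide (y), two levels. Origin on the table under the middle of the wall edge; x points from ledge to deck, within 0.35 rad of the robot's left. Ledge: x -54 to 0 mm, top 45 mm above the table. Wall edge: upright step at x = 0, 10 mm high. Deck: x 0 to 100 mm, top 55 mm above the table. Plain front face at x = -54 mm, free table before it.
- board: Board to turn over: solid slab 72 (x) by 50 (y) by 6 mm, about 45 g, aluminium frame, chips on top (+z), plain steel back. Origin: centre of its underside as at the start. Loose on the ledge, at stand y = +45 or -45 mm, 5 to 13 mm short of the wall edge at its +x end; its -x end overhangs the ledge's front (18 mm once against the wall edge). Within 0.1 rad of the stand's x.
- board_far (a point): Middle of the end face of the board that faces the wall edge (board frame +36, 0, +3 mm).
- done_board: The other board, same size and materials, already turned: plain steel plate up, chips down. It lies in the other half of the ledge (origin at the centre of its underside). To be left alone.
- lens_ring: Small dark steel lens ring, 20 mm wide, 14 mm high, standing on the deck near the edge away from the ledge, midway along the stand; origin at the centre of its underside. Bystander.
- glue: White glue bottle, 30 mm wide, about 75 mm high, standing beside the stand's +y end (nearer the robot); origin at the centre of its underside. Bystander.
- screw_dish: Steel dish, 56 mm wide, 18 mm high, beside the stand's -y end (farther from the robot); origin at the centre of its underside. Bystander.
- flux_jar: Amber jar, 40 mm wide, 32 mm high, beyond the stand's deck; origin at the centre of its underside. Bystander.
- driver: Screwdriver, 150 mm long, lying on the table to the left; bystander.
- spray: Blue spray can, 64 mm wide, 190 mm high, standing at the far left; origin at the centre of its underside. Bystander.
- adapter: Black power adapter, 75 by 55 by 30 mm, lying on the table to the right; origin at the centre of its underside. Bystander.
Mind the look-alikes: they are no part of the job. What is shaped like the board but blue or red is not meant. There is more than one size of the stand; the one meant has the size given above.

How it is judged:
On the way:
1. the board is tipped up steeply, its far edge still down on the ledge in the corner at the wall edge (angle between board's own z axis and vertical between 0.6 and 1.6 rad and x of board_far in the frame of stand above -0.014 m and z of board_far in the frame of stand below 0.056 m), for 0.1 s.
At the end, for the whole second after the job is handed in: The board rests flat on the raised deck (within about 8 degrees), chips down and steel back up, its centre 8 to 66 mm beyond the wall edge and within 85 mm of the stand's middle line, at rest (angle between board's own z axis and vertical above 3 rad and x of board in the frame of stand between 0.008 and 0.066 m and y of board in the frame of stand between -0.085 and 0.085 m and z of board in the frame of stand between 0.057 and 0.065 m and linear speed of board below 0.02 m/s); the robot touches nothing.
It fails at once if the board is lifted or carried: its far edge rises more than 25 mm above the deck (z of board_far in the frame of stand above 0.08 m).
It fails at once if the board is gripped or pressed hard: the fingers press on it with over 30 N (contact force between the fingers and board above 30 N).
It fails at once if the other board is disturbed (10 mm) (distance of done_board from where it was at the start of the episode above 0.01 m).
It fails at once if a bystander is disturbed (20 mm) (distance of any of lens_ring, glue, screw_dish, flux_jar, driver, spray, adapter from where it was at the start of the episode above 0.02 m).
It also fails if it takes over 38 s, if anything falls off the work surface, if the arm or the gripper's body presses on something with over 40 N, if the wrist force passes 120 N, or if a joint passes its speed limit or range.

ROBOT

A 6-joint arm with a two-finger parallel gripper is mounted at the origin on the work surface. World frame = base frame: x ahead of the robot, y to its left, z up, the work surface at z = 0. Lengths are in m, angles in rad, forces in N, time in s.
With the tool pointing down it reaches from about 0.3 to 0.95 m from the base axis. Payload 3.1 kg.
Tool frame: the origin (TCP) lies midway between the tips of the shut fingers; the grasp point (between the pads) lies 19 mm behind it (bot.grip_point_offset is the distance from the TCP to the grasp point, in m); z points along the fingers, y is the line along which they close (so a half turn about z gives the same grasp; the last joint's range is limited). The gripper opens to 85 mm and grips with 20 to 120 N. Pads are 22 mm wide; open, the fingers measure 114 mm over their backs; the gripper's body (76 mm by 85 mm) begins 54 mm behind the grasp point. The pads swing forward as they close: fully open they stand 13 mm farther back than shut.
Start: joints at [-1.269, 0.308, 1.634, -0, 1.2, -0.07], TCP at [0.227, -0.582, 0.192] pointing down, gripper open.
Joint ranges: [-3.06, 3.06], [-0.79, 1.96], [0.05, 2.63], [-1.19, 4.34], [0.05, 2.64], [-2.94, 2.94]. Speed limits (rad/s): [2.79, 2.79, 3.14, 3.14, 3.14, 3.14].

INTERFACE

Orientations are given as a unit quaternion [x, y, z, w].
In Python, from workcell import bot gives the robot as it stands.
- The arm moves only by the shell command python3 -m creep 'ROWS' [FORCE]. ROWS is JSON, a list of rows, each a list of 5 numbers: the shift along the tool's x, y, z in mm, then the turn about the tool's z in degrees, then the opening, from 0 (shut) to 1 (fully open). In form: [[tx, ty, tz, turn, gripper], ...]. A call has 1 to 20 rows; each row is the pose to reach, as a shift and turn from the pose commanded when the call began, along the tool's axes at that moment; what a row does not reach only later rows make up. A row lasts 1/8 s, in which the tool goes at most 62.5 mm and 10.7 degrees, less where a joint would pass 70% of its speed; a pose out of reach is approached as far as the arm can. A call with a gripper value outside its range is refused whole. The fingers move at their own pace and stop on an object; FORCE is the grip in N (left out, the last holds). Time passes only in rows, so rows that repeat a pose let the fingers close. It gives the time, the measured TCP pose, the force, the opening and the grip force at its end, in the units of the state.
- bot.get_obs(): the state, without advancing time (a new reading comes with each control period).
- bot.get_image(name): name is "side" or "top" or "wrist"; returns the picture (420x560x3 uint8, blue, green, red); there is no depth.
- bot.camera_params(name): a dict with "fx", "fy", "cx", "cy" (pixels), "k1" (the pictures are not rectified: a ray, as slopes to the right and down, at radius r is drawn at 1 + k1 r^2 times it, then the intrinsics apply), "world_from_camera" (4x4, takes a point from camera to world coordinates). Camera axes: x right, y up, looking along -z (the intrinsics and any distortion apply to the point x, -y, -z); pixel columns grow to the right and rows downward; lengths in m; the calibration is good to about 2 mm. A picture is of the moment at which its call begins: read the wrist's pose just before it. camera_params takes no time and is no camera call; for the wrist camera it gives the pose at the moment of the call.
- bot.sign_off(): hands the job in; it is judged then, once.
Trained networks look in the newest picture that a camera, given by its name, has taken for a name from the list of things; names that differ only in an ending like _2 or _b are one class to them, and where a whole thing is asked for, a point or a joint stands for the part that bears it (a point fixed in the world has none). Each returns a list of dicts, best first, with "p" (0 to 1); they miss things now and then, are a little off and sometimes report something else, mostly with a low value. They report only what shows in the picture. A call takes as long as a camera call. They do not tell look-alikes from the thing itself.
- bot.spot_in(camera, target): "rect" ([left, top, right, bottom] in pixels, round what is visible of it).
- bot.trace(camera, target): "mask" (420x560 bool, what is visible of it) and "rect" ([left, top, right, bottom] in pixels, round what is visible of it).
The state is a dict: "time_s": time; "joint_pos": joint angles; "qvel": joint speeds; "joint_efforts": joint torques, N m; "position": TCP position; "ee_rot": TCP orientation; "wrist_force": force on the tool from outside, world axes, zero at the start; "wrist_torque": the same for the moment, N m; "finger_gap": finger opening in m; "grip_force": force on a finger pad.
Only numpy, scipy, OpenCV 4.12 (cv2) and the standard library are available. Lean on these libraries where they do the work, as an engineer would, in place of code of your own. Each camera call takes 0.05 s, during which the arm holds its last target. There are 200 camera calls.

## Working session

There is one attempt and no reset: what is moved stays moved. The work goes in short steps, Python scripts to look and compute and a shell command to move; the robot and the scene stay as the last step left them, time stands still between calls to the robot, and variables do not carry over. Pictures are saved under pics/ and viewed, at most 10 in all, crops included, and the job is handed in when it is done.

```bash
ls; mkdir -p pics; python3 - <<'E'
from workcell import bot
import cv2
for n in ("top","side"):
    im=bot.get_image(n); cv2.imwrite(f"pics/{n}0.png",im)
    for t in ("stand","board","done_board","lens_ring","glue","screw_dish"):
        print(n,t,[(round(d["p"],2),[round(v) for v in d["rect"]]) for d in bot.spot_in(n,t)][:4])
    c=bot.camera_params(n);print({k:(v if k!="world_from_camera" else v) for k,v in c.items()})
print(bot.get_obs())
E
```

```text
pics
top stand [(0.93, [320, 67, 378, 128]), (0.68, [193, 119, 272, 208]), (0.6, [350, 286, 401, 352])]
top board [(0.78, [301, 176, 331, 206]), (0.61, [246, 139, 279, 163]), (0.59, [284, 116, 312, 146])]
top done_board [(0.57, [238, 173, 266, 197])]
top lens_ring [(0.61, [205, 149, 212, 159]), (0.35, [413, 163, 437, 196])]
top glue [(0.59, [211, 209, 226, 219])]
top screw_dish [(0.52, [230, 100, 249, 121])]
{'fx': 483.6831482642977, 'fy': 483.6831482642977, 'cx': 269.73494778392046, 'cy': 209.68727401513218, 'k1': -0.013626668880427491, 'world_from_camera': array([[-0.00349637,  0.99384026, -0.11076697,  0.30503596],
       [-0.99982906, -0.00146321,  0.01843132, -0.0204404 ],
       [ 0.01815571,  0.11081248,  0.99367548,  1.27690286],
       [ 0.        ,  0.        ,  0.        ,  1.        ]])}
side stand [(0.69, [378, 196, 434, 237]), (0.62, [270, 153, 333, 207]), (0.57, [232, 309, 299, 369])]
side board [(0.84, [309, 236, 334, 257]), (0.66, [345, 201, 367, 217]), (0.56, [309, 181, 330, 200])]
side done_board []
side lens_ring []
side glue [(0.67, [272, 154, 330, 205])]
side sc
[... 466 characters left out ...]
rray([-1.26869807e+00,  3.08065948e-01,  1.63376768e+00, -2.97453587e-06,
        1.19970560e+00, -6.96910681e-02]), 'qvel': array([ 7.32126618e-04, -6.02772672e-04,  2.64695617e-04,  1.58244354e-05,
        5.87109478e-04, -1.43269863e-05]), 'joint_efforts': array([ 2.26644847e-04, -4.15122449e+01, -2.77004063e+01, -1.58843286e-04,
        6.87423726e-04,  1.68047814e-05]), 'position': array([ 0.22703858, -0.58233256,  0.19230868]), 'ee_rot': array([9.82771187e-01, 1.84826384e-01, 1.72025486e-06, 2.66917451e-05]), 'wrist_force': array([ 0.50763834, -0.25128839,  0.06797746]), 'wrist_torque': array([ 0.04952814, -0.02371308,  0.01449208]), 'grip_force': 0.0, 'finger_gap': 0.0850507634327855}
```

```bash
python3 - <<'E'
import cv2
a=cv2.imread("pics/top0.png");b=cv2.imread("pics/side0.png")
cv2.imwrite("pics/top0v.png",cv2.resize(a[50:380,150:470],None,fx=1.8,fy=1.8,interpolation=cv2.INTER_CUBIC))
cv2.imwrite("pics/crop.png",cv2.resize(a[90:230,180:340],None,fx=4.2,fy=4.2,interpolation=cv2.INTER_CUBIC))
E
```

```text
(no output)
```

View pics/top0v.png

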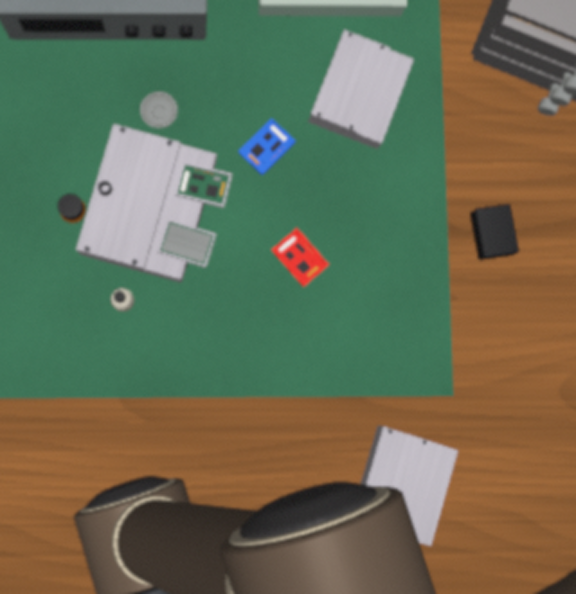

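View pics/crop.png

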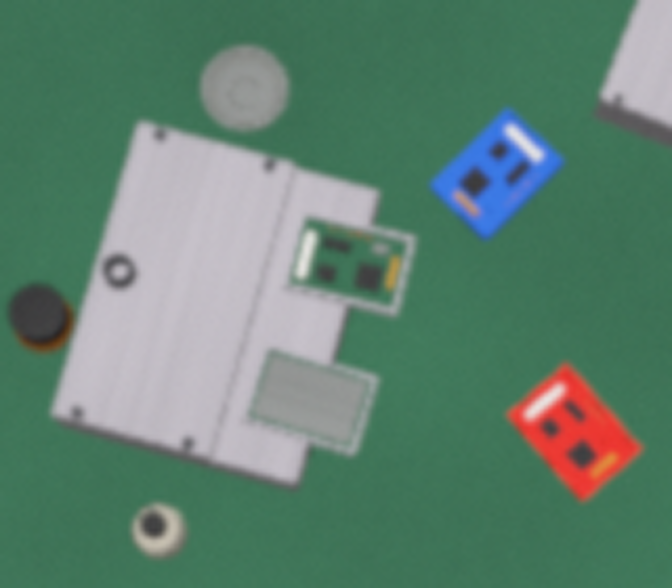

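The stand meant is at px (193–272, 119–208): it has the boards, ring, dish and glue around it. The stands at (350, 97) and (376, 319) are look-alikes. The board is the green one in a grey frame at px (246–279, 139–163). The blue board (298, 131) and red board (316, 191) are decoys, and the plain plate at (252, 185) is done_board. The enlarged crop confirms this.

```bash
cat > h.py <<'E'
import numpy as np
from workcell import bot
def ray(c,px):
    p=bot.camera_params(c); d=(np.array(px,float)-[p["cx"],p["cy"]])/[p["fx"],p["fy"]]
    u=d.copy()
    for _ in range(10): u=d/(1+p["k1"]*(u@u))
    T=p["world_from_camera"]; return T[:3,3],T[:3,:3]@np.array([u[0],-u[1],-1])
def at(c,px,z):
    o,d=ray(c,px); return (o+d*(z-o[2])/d[2])[:2]
def project(c,X):
    p=bot.camera_params(c); T=p["world_from_camera"]; q=T[:3,:3].T@(np.array(X)-T[:3,3])
    u=np.array([q[0],-q[1]])/-q[2]; return u*(1+p["k1"]*(u@u))*p["fx"]+[p["cx"],p["cy"]]
def rigid(a,b): # 2D a->b
    a,b=np.array(a),np.array(b); ca,cb=a.mean(0),b.mean(0); A,B=a-ca,b-cb
    t=np.arctan2((A[:,0]*B[:,1]-A[:,1]*B[:,0]).sum(),(A*B).sum()); R=np.array([[np.cos(t),-np.sin(t)],[np.sin(t),np.cos(t)]])
    return t,cb-R@ca,np.linalg.norm(A@R.T-B,axis=1)
E
python3 - <<'E'
from h import *
np.set_printoptions(precision=4,suppress=True)
f=lambda x,y:(x/4.2+180-.4,y/4.2+90-.4)
P=[((140,122),.1,-.095,.055),((53,416),.1,.095,.055),((212,462),0,.095,.055),((292,162),0,-.095,.055),((380,190),-.054,-.095,.045),((298,487),-.054,.095,.045)]
w=[at("top",f(*p[0]),p[3]) for p in P]
t,o,e=rigid([p[1:3] for p in P],w); print("stand",t,o,e)
R=np.array([[np.cos(t),-np.sin(t)],[np.sin(t),np.cos(t)]])
for n,C in (("board",[(313,218),(415,236),(396,314),(291,290)]),("done",[(268,350),(378,376),(353,454),(248,420)])):
    b=[at("top",f(*c),.051) for c in C]
    tb,ob,eb=rigid([(.036,-.025),(-.036,-.025),(-.036,.025),(.036,.025)],b)
    print(n,tb,ob,eb,"in stand",R.T@(ob-o),tb-t)
    if n=="board": d=np.array([np.cos(tb),np.sin(tb)]); print("near end mid",ob-.036*d)
for n,c,z in (("ring",(119,271),.06),("glue",(155,525),.07),("dish",(245,88),.01)): print(n,at("top",f(*c),z), R.T@(at("top",f(*c),z)-o))
E
```

```text
stand 1.3049346308167198 [0.5605 0.0329] [0.0011 0.0003 0.0017 0.0023 0.0011 0.0016]
board 1.3466988953591907 [ 0.5903 -0.0284] [0.0055 0.0032 0.0039 0.0021] in stand [-0.0513 -0.0448] 0.04176426454247095
near end mid [ 0.5823 -0.0635]
done 1.2898303246529297 [ 0.5059 -0.0026] [0.0032 0.0013 0.0026 0.0032] in stand [-0.0486  0.0434] -0.015104306163790104
ring [0.584  0.1147] [ 0.0852 -0.0012]
glue [0.4274 0.0905] [0.0206 0.1436]
dish [0.7153 0.0409] [ 0.0484 -0.1472]
```

```bash
python3 -m creep '[[25,-16,0,-4,0],[62,-40,0,-8,0],[103,-67,0,-12,0],[145,-95,0,-17,0],[186,-122,0,-22,0],[228,-149,0,-27,0],[269,-176,0,-32,0],[311,-203,0,-37,0],[352,-230,0,-42,0],[394,-257,0,-46,0],[435,-284,0,-50,0],[470,-307,0,-53,0],[490,-320,0,-53.5,0],[497,-324.5,0,-53.5,0],[497,-324.5,0,-53.5,0]]' 30
python3 - <<'E'
from h import *
import cv2
from scipy.spatial.transform import Rotation as Ro
print(bot.get_obs()["position"],Ro.from_quat(bot.get_obs()["ee_rot"]).as_matrix()[:,0])
w=bot.get_image("wrist");s=bot.get_image("side");cv2.imwrite("pics/w1.png",np.hstack([w[:, :], ]))
cv2.imwrite("pics/s1.png",cv2.resize(s[100:310,220:480],None,fx=3,fy=2.85,interpolation=cv2.INTER_CUBIC))
print(bot.camera_params("wrist")["world_from_camera"])
E
```

```text
time_s: 2.58
position: [0.5721, -0.0995, 0.1922]
ee_rot: [0.794, 0.608, -0.0, 0.0]
wrist_force: [0.3, -0.4, -0.3]
finger_gap: -0.0
grip_force: 0.0
[ 0.57205607 -0.09951106  0.19221456] [ 2.61633563e-01  9.65167163e-01 -4.76233501e-04]
[[ 0.96468781  0.25303032  0.07316476  0.59067706]
 [-0.26339368  0.92556322  0.27194942 -0.03174789]
 [ 0.00109284 -0.28161743  0.95952615  0.37380559]
 [ 0.          0.          0.          1.        ]]
```

View pics/w1.png

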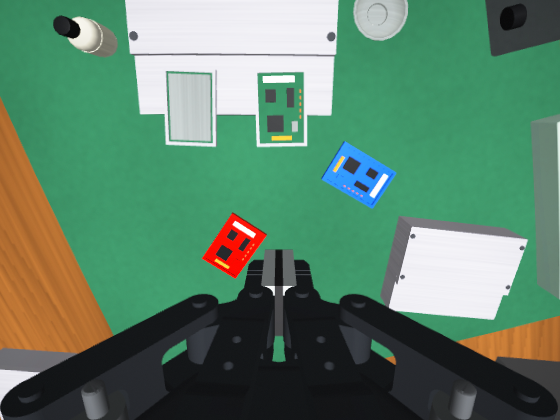

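View pics/s1.png

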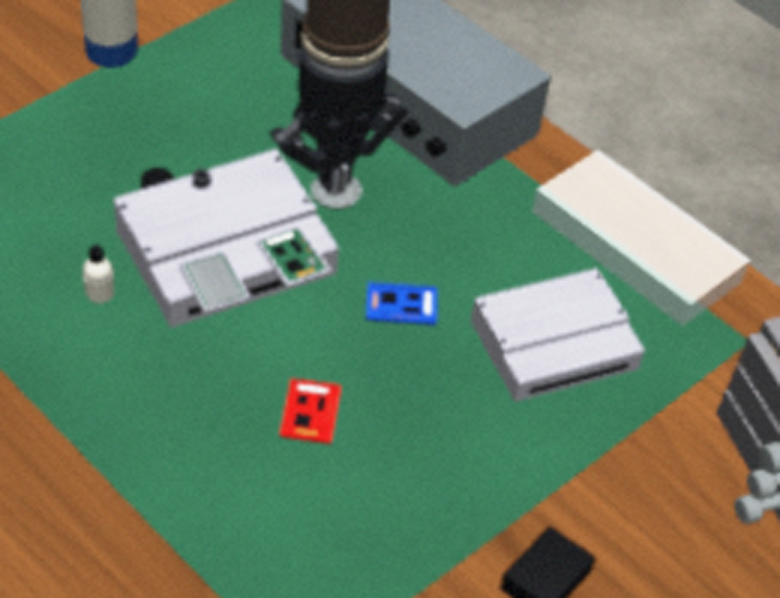

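The wrist view shows the board: near end at px (257–308, 147), far end at (257–305, 72), wall edge at row ~53. done_board is at (166–216, 70–147).

```bash
python3 - <<'E'
from h import *
from scipy.spatial.transform import Rotation as Ro
o=bot.get_obs();R=Ro.from_quat(o["ee_rot"]).as_matrix();p=o["position"]
for n,px,z in (("near L",(257,146),.051),("near R",(308,146),.051),("far L",(257,72),.051),("far R",(304,72),.051),("wall L",(129,53),.055),("wall R",(337,54),.055),("front L",(139,114),.045),("front R",(333,115),.045),("done near R",(216,146),.051),("done far R",(215,70),.051)):
    X=np.append(at("wrist",px,z),z); print(n,X[:2].round(4),"tool mm",(R.T@(X-p)*1000).round(1))
E
```

```text
near L [ 0.5626 -0.0548] tool mm [ 41.5 -20.6 141.2]
near R [ 0.6117 -0.0682] tool mm [ 41.5  30.3 141.2]
far L [0.5819 0.0114] tool mm [110.5 -19.3 141.2]
far R [ 6.246e-01 -2.000e-04] tool mm [110.5  24.9 141.1]
wall L [0.4727 0.0589] tool mm [ 127.6 -137.3  137.2]
wall R [0.6573 0.0066] tool mm [125.7  54.7 137.1]
front L [0.4575 0.0065] tool mm [  73.1 -138.1  147.2]
front R [ 0.6433 -0.0459] tool mm [ 71.4  54.9 147.1]
done near R [ 0.5232 -0.044 ] tool mm [ 41.7 -61.5 141.2]
done far R [0.5443 0.0237] tool mm [112.5 -58.9 141.2]
```

```bash
python3 -m creep '[[0,5,40,0.6,0],[0,5,90,0.6,0],[0,5,130,0.6,0],[5,5,150,0.6,0],[12,5,157,0.6,0],[18,5,157,0.6,0],[22,5,157,0.6,0],[22,5,157,0.6,0]]'; python3 -m creep '[[2,0,0,0,0],[4,0,0,0,0],[6,0,0,0,0],[8,0,0,0,0],[10,0,0,0,0],[12,0,0,0,0],[14,0,0,0,0],[16,0,0,0,0],[17,0,0,0,0],[18,0,0,0,0],[18,0,0,0,0]]'
```

```text
time_s: 3.68
position: [0.5842, -0.0793, 0.0368]
ee_rot: [0.797, 0.604, 0.001, 0.001]
wrist_force: [0.3, 0.1, 0.0]
finger_gap: 0.0002
grip_force: 0.0
time_s: 5.05
position: [0.5877, -0.0621, 0.0353]
ee_rot: [0.798, 0.603, -0.0, -0.0]
wrist_force: [-0.7, -0.1, -0.3]
finger_gap: -0.0001
grip_force: 0.0
```

```bash
python3 -m creep '[[1,0,0,0,0],[2,0,0,0,0],[3,0,0,0,0],[3,0,0,0,0]]';python3 - <<'E'
from h import *
import cv2
w=bot.get_image("wrist");cv2.imwrite("pics/w2.png",cv2.resize(w[:300,130:430],(800,800))[:600])
E
```

```text
time_s: 5.55
position: [0.5885, -0.0592, 0.0352]
ee_rot: [0.798, 0.603, -0.0, -0.0]
wrist_force: [0.3, -0.3, 0.2]
finger_gap: 0.0
grip_force: 0.0
```

View pics/w2.png

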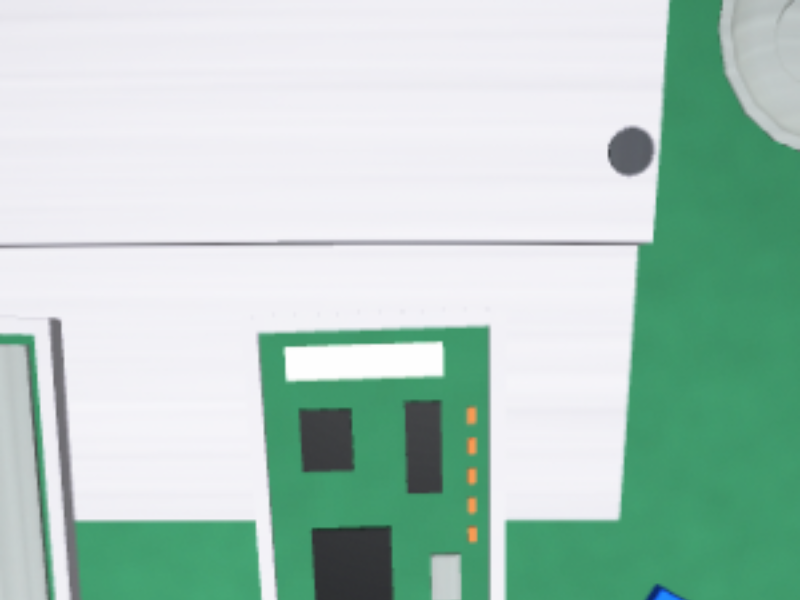

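```bash
python3 - <<'E'
from h import *
from scipy.spatial.transform import Rotation as Ro
o=bot.get_obs();R=Ro.from_quat(o["ee_rot"]).as_matrix();p=o["position"]
f=lambda x,y:(130+x*.375,y*.375)
w=bot.get_image("wrist");import cv2
cv2.imwrite("pics/w3.png",cv2.resize(w[100:300,180:380],(800,800))[200:])
for n,px,z in (("far L",f(250,310),.051),("far R",f(500,306),.051),("wall",f(370,242),.055),("R",f(505,520),.051),("L",f(258,520),.051)):
    X=np.append(at("wrist",px,z),z); print(n,"tool mm",(R.T@(X-p)*1000).round(1))
E
```

```text
far L tool mm [ 70.6 -26.8 -15.7]
far R tool mm [ 71.3  20.1 -15.7]
wall tool mm [ 82.4  -4.1 -19.7]
R tool mm [ 30.   22.4 -15.7]
L tool mm [ 30.  -27.1 -15.7]
```

View pics/w3.png

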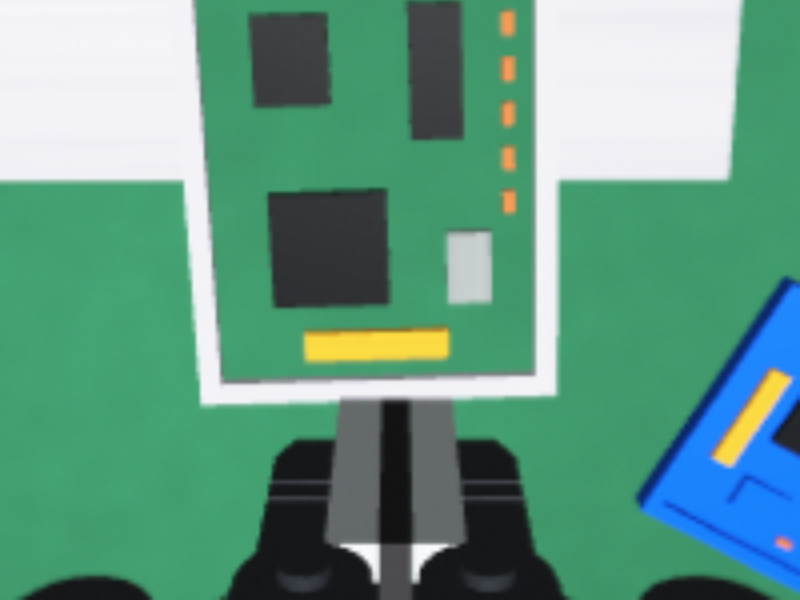

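```bash
python3 -m creep '[[1,0,0,0,0],[2,0,0,0,0],[3,0,0,0,0],[4,0,0,0,0],[5,0,0,0,0],[6,0,0,0,0],[6,0,0,0,0]]';python3 - <<'E'
from h import *
from scipy.spatial.transform import Rotation as Ro
import cv2
o=bot.get_obs();R=Ro.from_quat(o["ee_rot"]).as_matrix();p=o["position"]
w=bot.get_image("wrist")
a=cv2.resize(w[70:300,180:380],(400,460));b=cv2.resize(bot.get_image("side")[150:250,270:370],(400,400))
b=np.vstack([b,np.zeros((60,400,3),np.uint8)])
cv2.imwrite("pics/c4.png",np.hstack([a,b]))
for q in ((202/4+180,250.5),(230,250.5)):
    X=np.append(at("wrist",q,.051),.051); print((R.T@(X-p)*1000).round(1))
E
```

```text
time_s: 6.52
position: [0.5901, -0.0534, 0.0353]
ee_rot: [0.798, 0.603, -0.0, -0.0]
wrist_force: [0.4, -0.4, -0.2]
finger_gap: -0.0001
grip_force: 0.0
[ -2.2 -26.5 -15.7]
[ -2.2 -26.7 -15.7]
```

View pics/c4.png

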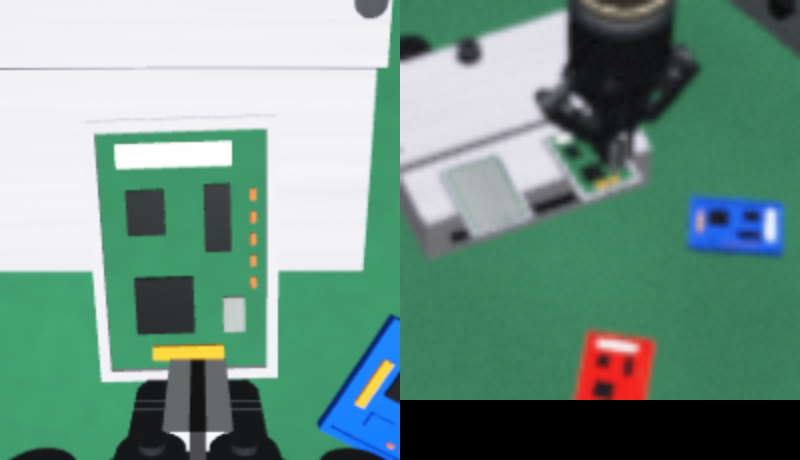

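```bash
python3 - <<'E'
from h import *
from scipy.spatial.transform import Rotation as Ro
o=bot.get_obs();R=Ro.from_quat(o["ee_rot"]).as_matrix();p=o["position"]
for n,d in (("tcp",(0,0,0)),("front11",(11,0,0)),("front11 L8",(11,-8,0)),("11, z.051",(11,0,-16)),("11 up40",(11,0,-40)),("0 up40",(0,0,-40)),("-11 up40",(-11,0,-40))):
    X=p+R@np.array(d)/1000; print(n,X.round(4),"wrist",project("wrist",X).round(1),"side",project("side",X).round(1),"top",project("top",X).round(1))
print("tip seen (278,250) at z:",[(z,((R.T@(np.append(at("wrist",(278,250),z),z)-p))*1000).round(1)) for z in (.035,.045,.055)])
w=bot.get_image("wrist");print(w[225:300:3,270].tolist())
E
```

```text
tcp [ 0.5901 -0.0535  0.0353] wrist [277.5 236.8] side [321.6 198.2] top [273.4 154. ]
front11 [ 0.5931 -0.0429  0.0353] wrist [277.5 219.6] side [320.  195.7] top [269.3 152.9]
front11 L8 [ 0.5854 -0.0407  0.0353] wrist [264.1 219.6] side [317.7 196.5] top [268.5 155.8]
11, z.051 [ 0.5931 -0.0429  0.0513] wrist [277.4 228.7] side [320.2 192.3] top [269.4 151.5]
11 up40 [ 0.5931 -0.0429  0.0753] wrist [277.3 245.8] side [320.5 187.2] top [269.6 149.3]
0 up40 [ 0.5901 -0.0535  0.0753] wrist [277.4 266.7] side [322.1 189.7] top [273.8 150.5]
-11 up40 [ 0.5871 -0.0641  0.0753] wrist [277.4 286.7] side [323.6 192.2] top [278.  151.6]
tip seen (278,250) at z: [(0.035, array([-8.8,  0.3,  0.3])), (0.045, array([-4.4,  0.3, -9.7])), (0.055, array([ -0.1,   0.3, -19.7]))]
[[50, 47, 46], [50, 48, 46], [49, 48, 46], [49, 47, 46], [104, 147, 62], [108, 154, 63], [54, 191, 239], [63, 218, 250], [76, 161, 203], [105, 105, 100], [106, 105, 101], [105, 105, 100], [106, 105, 100], [105, 105, 100], [105, 105, 100], [105, 105, 100], [105, 105, 100], [105, 105, 101], [105, 104, 100], [105, 105, 101], [116, 116, 111], [249, 248, 246], [25, 22, 21], [25, 24, 23], [24, 23, 20]]
```

The fingers overlap the board's end in the picture, yet there is no force and the board hasn't moved. So the real tips must sit higher than the pose says. I'll back off, go 20 mm lower and push again.

```bash
python3 -m creep '[[0,0,-8,0,0],[-15,0,-8,0,0],[-25,0,-8,0,0],[-25,0,10,0,0],[-25,0,20,0,0],[-25,0,20,0,0]]'; python3 -m creep '[[4,0,0,0,0],[8,0,0,0,0],[11,0,0,0,0],[13,0,0,0,0],[15,0,0,0,0],[17,0,0,0,0],[19,0,0,0,0],[19,0,0,0,0]]'; python3 - <<'E'
from h import *
import cv2
w=bot.get_image("wrist")
a=cv2.resize(w[70:300,180:380],(400,460));b=cv2.resize(bot.get_image("side")[160:220,280:350],(400,343))
b=np.vstack([b,np.zeros((117,400,3),np.uint8)])
cv2.imwrite("pics/c5.png",np.hstack([a,b]))
E
```

```text
time_s: 7.42
position: [0.5814, -0.0771, 0.0131]
ee_rot: [0.798, 0.603, -0.001, -0.002]
wrist_force: [0.0, 0.1, 0.1]
finger_gap: 0.0004
grip_force: 0.0
time_s: 8.43
position: [0.5885, -0.0592, 0.0153]
ee_rot: [0.798, 0.603, 0.0, -0.0]
wrist_force: [-0.0, 0.5, -0.0]
finger_gap: 0.0002
grip_force: 0.0
```

View pics/c5.png

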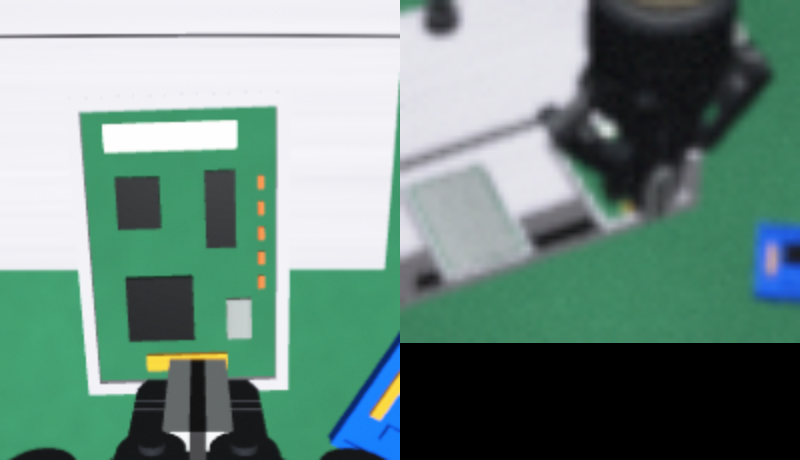

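```bash
python3 - <<'E'
from h import *
from scipy.spatial.transform import Rotation as Ro
o=bot.get_obs();R=Ro.from_quat(o["ee_rot"]).as_matrix();p=o["position"]
T=lambda X:(R.T@(X-p)*1000).round(1)
g=lambda x,y:(180+x/2,70+y/2)
for n,px,z in (("near L",g(90,393),.051),("near R",g(288,388),.051),("far",g(180,97),.051),("wall",g(200,36),.055),("front edge",g(40,269),.045),("front edge R",g(340,269),.045)): print(n,T(np.append(at("wrist",px,z),z)))
o1,d1=ray("side",(324.7,197.6));o2,d2=ray("wrist",(278,250))
A=np.c_[d1,-d2];s=np.linalg.lstsq(A,o2-o1,rcond=None)[0];print("tri",T(o1+s[0]*d1),T(o2+s[1]*d2))
for q in ((0,0,0),(-9,0,0),(0,0,-20),(7,0,-36),(11,0,-45)): print(q,project("side",p+R@np.array(q)/1000).round(1))
C=bot.camera_params("wrist")["world_from_camera"][:3,3]; print("cam",T(C), bot.grip_point_offset)
E
```

```text
near L [ -2.  -26.4 -35.7]
near R [ -0.7  23.4 -35.7]
far [ 69.7  -3.2 -35.8]
wall [ 82.1   1.2 -39.8]
front edge [ 28.7 -38.2 -29.7]
front edge R [ 28.7  35.9 -29.8]
tri [ -0.2   7.4 -26. ] [  2.3   0.3 -25. ]
(0, 0, 0) [322.2 203.7]
(-9, 0, 0) [323.4 205.8]
(0, 0, -20) [322.4 199.6]
(7, 0, -36) [321.6 194.6]
(11, 0, -45) [321.2 191.8]
cam [  71.     0.3 -181.6] 0.0187
```

Both views put the real tips well above the reported TCP, by about 25–45 mm. I'll back off over free table and creep down to test this by touch.

```bash
python3 -m creep '[[-10,0,-3,0,0],[-22,0,-3,0,0],[-30,0,0,0,0],[-30,0,6,0,0],[-30,0,11,0,0],[-30,0,13,0,0],[-30,0,14,0,0],[-30,0,14,0,0]]'; python3 -m creep '[[0,0,1,0,0],[0,0,2,0,0],[0,0,3,0,0],[0,0,4,0,0],[0,0,4,0,0]]'
```

```text
time_s: 9.52
position: [0.5804, -0.0879, 0.0012]
ee_rot: [0.797, 0.603, -0.0, -0.0]
wrist_force: [0.2, 0.2, 0.9]
finger_gap: -0.0
grip_force: 0.0
time_s: 10.15
position: [0.5802, -0.0882, -0.0029]
ee_rot: [0.798, 0.603, -0.0, -0.0]
wrist_force: [-0.2, -0.3, -0.0]
finger_gap: -0.0002
grip_force: 0.0
```

```bash
python3 -m creep '[[2,0,3,0,0],[4,0,6,0,0],[7,0,9,0,0],[10,0,9,0,0],[13,0,9,0,0],[16,0,9,0,0],[19,0,9,0,0],[21,0,9,0,0],[22,0,9,0,0],[22,0,9,0,0]]'; python3 - <<'E'
from h import *
import cv2
w=bot.get_image("wrist");cv2.imwrite("pics/c6.png",cv2.resize(w[40:300,150:410],(600,600)))
m=bot.trace("wrist","board")
print([(round(d["p"],2),d["rect"]) for d in m])
E
```

```text
time_s: 11.4
position: [0.5864, -0.0669, -0.0117]
ee_rot: [0.798, 0.603, 0.0, -0.0]
wrist_force: [-0.1, -0.5, 0.5]
finger_gap: 0.0002
grip_force: 0.0
[(0.91, [197.3, 79.9, 338.8, 269.7]), (0.67, [359.5, 231.7, 505.2, 346.3])]
```

View pics/c6.png

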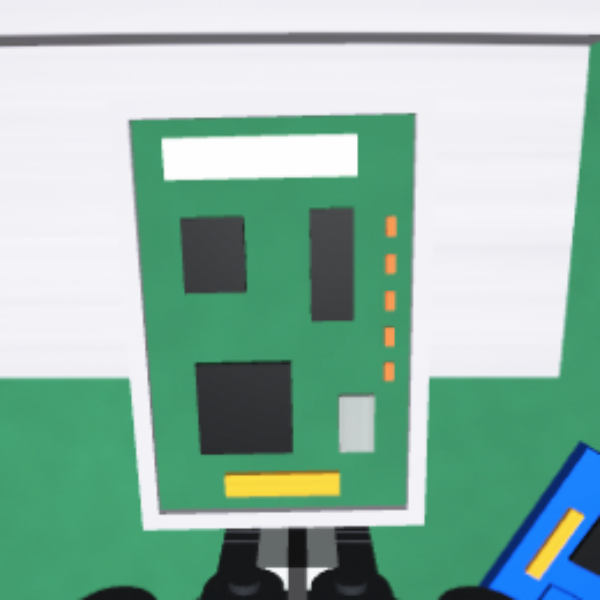

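The board's near end (row ~268) now hides the fingertips, so they are properly behind it and below its top. I'll keep pushing and track the board with the trace network.

```bash
cat > tr.py <<'E'
from h import *
from scipy.spatial.transform import Rotation as Ro
o=bot.get_obs();R=Ro.from_quat(o["ee_rot"]).as_matrix();p=o["position"]
w=bot.get_image("wrist");O=np.array([.5605,.0329]);th=1.295
for d in bot.trace("wrist","board")[:2]:
    l,t,r,b=d["rect"]
    for n,px in (("far",((l+r)/2,t)),("near",((l+r)/2,b))):
        X=np.append(at("wrist",px,.051),.051); print(round(d["p"],2),[round(v) for v in d["rect"]],n,"tool",(R.T@(X-p)*1000).round(1),"stand x",round(float((X[:2]-O)@[np.cos(th),np.sin(th)])*1000,1))
print("tcp stand x",round(float((p[:2]-O)@[np.cos(th),np.sin(th)])*1000,1),o["wrist_force"].round(1),o["time_s"])
E
python3 tr.py; python3 -m creep '[[2,0,0,0,0],[4,0,0,0,0],[6,0,0,0,0],[8,0,0,0,0],[8,0,0,0,0]]';python3 tr.py
```

```text
0.84 [196, 80, 340, 270] far tool [ 82.9  -3.2 -62.7] stand x -6.1
0.84 [196, 80, 340, 270] near tool [ 10.   -3.9 -62.7] stand x -79.1
0.59 [1, 1, 424, 206] far tool [107.7 -21.3 -62.7] stand x 18.6
0.59 [1, 1, 424, 206] near tool [ 37.5 -25.1 -62.7] stand x -51.6
tcp stand x -89.1 [ 0.3  0.6 -0.6] 11.5
time_s: 12.22
position: [0.5884, -0.0591, -0.0118]
ee_rot: [0.797, 0.603, -0.0, -0.0]
wrist_force: [-0.4, -0.5, 1.1]
finger_gap: 0.0001
grip_force: 0.1
0.84 [197, 86, 342, 272] far tool [ 81.1  -2.4 -62.8] stand x 0.2
0.84 [197, 86, 342, 272] near tool [  9.1  -3.  -62.8] stand x -71.9
0.8 [367, 247, 499, 345] far tool [ 19.9  63.4 -62.8] stand x -61.1
0.8 [367, 247, 499, 345] near tool [-28.1  70.4 -62.8] stand x -109.1
tcp stand x -81.0 [-0.4 -0.5  1.1] 12.225
```

```bash
for i in 1; do python3 -m creep '[[1,0,0,0,0],[1.5,0,0,0,0],[1.5,0,0,0,0]]'; python3 -m creep '[[0.5,0,0,0,0],[1,0,0,0,0],[1,0,0,0,0]]'; done; python3 - <<'E'
from h import *
print(np.mean([bot.get_obs()["wrist_force"] for _ in range(5)],0))
E
```

```text
time_s: 12.7
position: [0.5883, -0.059, -0.0117]
ee_rot: [0.797, 0.603, -0.001, 0.0]
wrist_force: [-2.2, -4.8, 0.5]
finger_gap: 0.0001
grip_force: 2.5
time_s: 13.08
position: [0.5883, -0.059, -0.0117]
ee_rot: [0.797, 0.604, -0.002, 0.001]
wrist_force: [-2.2, -7.1, 1.9]
finger_gap: -0.0001
grip_force: 3.9
[-2.2083839  -7.08492995  1.92697847]
```

```bash
python3 -m creep '[[0,0,-2,0,0],[0,0,-4,0,0],[0,0,-6,0,0],[0,0,-8,0,0],[0,0,-10,0,0],[0,0,-12,0,0],[0,0,-12,0,0]]'; python3 tr.py
```

```text
time_s: 13.95
position: [0.5885, -0.0586, 0.0003]
ee_rot: [0.797, 0.603, -0.001, 0.0]
wrist_force: [-3.1, -6.0, 0.5]
finger_gap: -0.0001
grip_force: 3.2
0.81 [206, 86, 338, 269] far tool [ 81.7  -2.1 -50.9] stand x 1.5
0.81 [206, 86, 338, 269] near tool [  4.5  -2.6 -50.7] stand x -75.8
0.75 [355, 239, 490, 337] far tool [ 18.9  64.1 -50.8] stand x -61.3
0.75 [355, 239, 490, 337] near tool [-33.   71.2 -50.7] stand x -113.2
tcp stand x -80.4 [-3.1 -6.   0.5] 13.95
```

The near end is rising with the fingers. Next I'll follow the arc.

```bash
python3 -m creep '[[0.3,0,-2,0,0],[0.5,0,-4,0,0],[1.2,0,-8,0,0],[2.4,0,-13,0,0],[4,0,-18,0,0],[6.2,0,-23,0,0],[6.2,0,-23,0,0]]'; python3 tr.py;  python3 -m creep '[[1.2,0,-2.5,0,0],[2.6,0,-5,0,0],[4,0,-7.5,0,0],[5.8,0,-10,0,0],[7.8,0,-12.5,0,0],[9.8,0,-15,0,0],[9.8,0,-15,0,0]]';python3 tr.py
```

```text
time_s: 14.92
position: [0.5911, -0.052, 0.0241]
ee_rot: [0.797, 0.603, -0.0, 0.001]
wrist_force: [-1.2, -4.5, 2.7]
finger_gap: -0.0001
grip_force: 2.8
0.96 [342, 236, 464, 327] far tool [ 10.6  65.2 -26.9] stand x -62.7
0.96 [342, 236, 464, 327] near tool [-45.1  71.7 -26.8] stand x -118.4
0.85 [211, 108, 334, 263] far tool [ 74.1  -2.3 -27. ] stand x 0.7
0.85 [211, 108, 334, 263] near tool [ -4.5  -2.7 -26.9] stand x -77.8
tcp stand x -73.4 [-1.2 -4.5  2.7] 14.925
time_s: 15.9
position: [0.594, -0.0407, 0.0384]
ee_rot: [0.798, 0.603, 0.001, -0.0]
wrist_force: [-1.2, -0.2, 0.4]
finger_gap: -0.0
grip_force: 0.5
0.8 [207, 133, 335, 265] far tool [ 62.   -3.5 -12.6] stand x 0.3
0.8 [207, 133, 335, 265] near tool [-12.9  -4.  -12.7] stand x -74.6
0.6 [338, 245, 452, 326] far tool [ -0.1  67.  -12.6] stand x -61.8
0.6 [338, 245, 452, 326] near tool [-54.9  73.  -12.7] stand x -116.6
tcp stand x -61.7 [-1.2 -0.2  0.4] 15.9
```

```bash
python3 -m creep '[[3,0,-2,0,0],[6,0,-4,0,0],[9.5,0,-6,0,0],[13,0,-8,0,0],[16,0,-9,0,0],[19,0,-10.5,0,0],[22,0,-12,0,0],[25,0,-13,0,0],[27,0,-13.5,0,0],[27,0,-13.5,0,0]]'; python3 tr.py
```

```text
time_s: 17.25
position: [0.6009, -0.0154, 0.0518]
ee_rot: [0.797, 0.603, 0.0, 0.0]
wrist_force: [1.2, 0.5, 0.1]
finger_gap: 0.0004
grip_force: 0.0
0.79 [347, 269, 441, 328] far tool [-22.6  73.9   0.8] stand x -58.0
0.79 [347, 269, 441, 328] near tool [-66.8  78.7   0.8] stand x -102.2
0.7 [207, 179, 335, 269] far tool [35.2 -3.8  0.8] stand x -0.2
0.7 [207, 179, 335, 269] near tool [-22.5  -4.2   0.8] stand x -57.9
tcp stand x -35.4 [1.2 0.5 0.1] 17.25
```

```bash
python3 -m creep '[[3,0,-1,0,0],[6,0,-2,0,0],[9,0,-3,0,0],[12,0,-3,0,0],[14.5,0,-3,0,0],[17,0,-3,0,0],[19.5,0,-3,0,0],[22,0,-3,0,0],[24,0,-3,0,0],[26,0,-3,0,0],[28,0,-3,0,0],[30,0,-3,0,0],[32,0,-3,0,0],[34,0,-3,0,0],[34,0,-3,0,0]]'; python3 tr.py
```

```text
time_s: 19.23
position: [0.6102, 0.0174, 0.0548]
ee_rot: [0.797, 0.603, 0.0, 0.0]
wrist_force: [0.6, -0.3, 0.0]
finger_gap: 0.0001
grip_force: 0.0
0.82 [223, 144, 319, 263] far tool [54.9 -3.5  3.8] stand x 53.5
0.82 [223, 144, 319, 263] near tool [-19.5  -4.1   3.8] stand x -20.9
0.56 [373, 344, 396, 363] far tool [-81.8  74.4   3.8] stand x -83.2
0.56 [373, 344, 396, 363] near tool [-98.8  76.2   3.8] stand x -100.3
tcp stand x -1.4 [ 0.6 -0.3  0. ] 19.225
```

The track suggests it has fallen flat. I'll raise the hand clear and check with the last picture.

```bash
python3 -m creep '[[-8,0,-20,0,0],[-20,0,-50,0,0],[-40,0,-90,0,0],[-60,0,-120,0,0],[-75,0,-135,0,0],[-80,0,-140,0,0],[-80,0,-140,0,0]]'; python3 - <<'E'
from h import *
import cv2
w=bot.get_image("wrist");cv2.imwrite("pics/end.png",cv2.resize(w,(800,600)))
for t in ("board","done_board"):
    for d in bot.trace("wrist",t)[:2]: 
        ys,xs=np.nonzero(d["mask"]); q=cv2.boxPoints(cv2.minAreaRect(np.c_[xs,ys].astype(np.float32)))
        th=1.295;M=np.array([[np.cos(th),np.sin(th)],[-np.sin(th),np.cos(th)]])
        print(t,round(d["p"],2),[round(v) for v in d["rect"]],[(M@(at("wrist",c,.061)-[.5605,.0329])*1000).round(0).tolist() for c in q])
E
```

```text
time_s: 20.2
position: [0.5879, -0.0599, 0.1943]
ee_rot: [0.798, 0.603, -0.0, -0.0]
wrist_force: [-0.4, -0.4, -0.5]
finger_gap: 0.0002
grip_force: 0.0
board 0.81 [202, 247, 252, 302] [[-194.0, 34.0], [-140.0, -2.0], [-162.0, -31.0], [-218.0, 4.0]]
board 0.68 [317, 179, 388, 239] [[-106.0, -90.0], [-68.0, -109.0], [-98.0, -163.0], [-137.0, -146.0]]
done_board 0.92 [160, 118, 216, 187] [[-10.0, 60.0], [-10.0, 11.0], [-79.0, 13.0], [-80.0, 65.0]]
```

View pics/end.png

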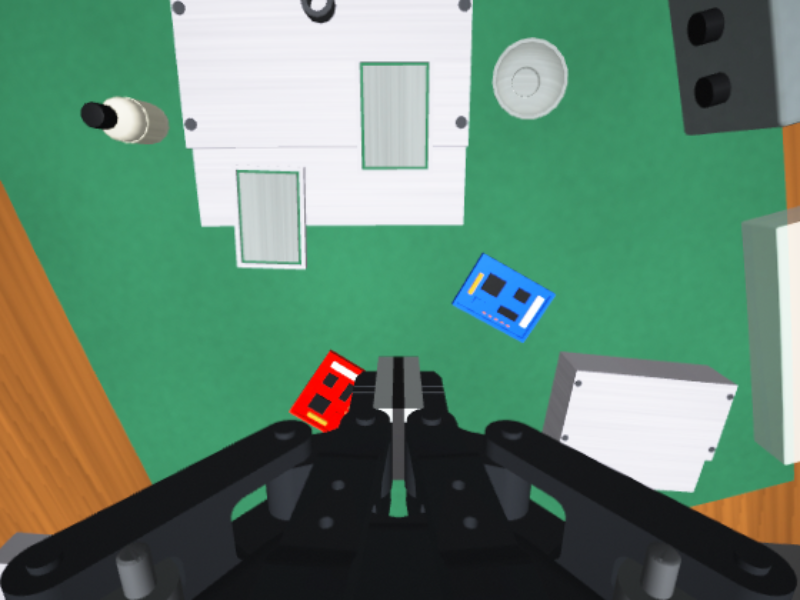

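The picture shows the turned board steel-up on the deck, plate at px (360–428, 63–168) with the wall edge at row 147. Its centre is roughly 18–20 mm beyond the edge, and done_board and the bystanders in view look undisturbed.

```bash
python3 -c "
from workcell import bot
print(bot.sign_off())"
```

```text
the job is handed in; nothing more can be done
None
```

The board has been tipped over the wall edge and lies flat on the deck, steel back up; the arm is clear and the job was handed in at about 20 s, though the sign-off gave no verdict.

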